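Start the pin shaker with the white pot

ROBOT

A 6-joint arm with a two-finger parallel gripper is mounted at the origin on a cart in front of the work surface, level with it; the furniture and walls round the work are solid. World frame = base frame: x ahead of the robot, y to its left, z up, the work surface at z = 0. Lengths are in mm, angles in rad, forces in N, time in s.
With the tool pointing down it reaches from about 275 to 1000 mm from the base axis. Payload 8.4 kg.
Tool frame: the origin (TCP) lies midway between the tips of the shut fingers; the grasp point (between the pads) lies grip_depth behind it (grip_depth is the distance from the TCP to the grasp point, in mm); z points along the fingers, y is the line along which they close (so a half turn about z gives the same grasp; the last joint's range is limited). The gripper opens to 85 mm and grips with 20 to 120 N. Pads are 22 mm wide; open, the fingers measure 114 mm over their backs; the gripper's body (76 mm by 85 mm) begins 54 mm behind the grasp point. The pads swing forward as they close: fully open they stand 13 mm farther back than shut.
Start: joints at [-0.002, 0.353, 1.633, -0, 1.155, -0.002], TCP at [625.002, -0, 231.281] pointing down, gripper open.
Joint ranges: [-2.63, 2.63], [-0.92, 2.1], [0.06, 2.66], [-1.3, 4.44], [0, 2.69], [-3.02, 3.02]. Speed limits (rad/s): [2.22, 2.22, 2.79, 3.14, 3.14, 3.14].

INTERFACE

Orientations are given as [roll, pitch, yaw] about the fixed x, y, z axes, in that order (R = Rz(yaw) Ry(pitch) Rx(roll)).
In Python, from rig import * gives the robot as it stands.
- The arm moves only by the shell command python3 -m creep 'ROWS' [FORCE]. ROWS is JSON, a list of rows, each an object of numbers: "x", "y", "z": the shift along the tool's x, y, z in mm; "rx", "ry", "rz": the turn, a rotation vector about the tool's x, y, z in rad; "hand": the finger opening in mm, from 0 to 85.4. A call has 1 to 20 rows; each row shifts and turns the commanded pose from where the row before left it, along the tool's axes as they then stand; what a row does not reach is not made up. A row lasts 1/8 s, in which the tool goes at most 62.5 mm and 10.7 degrees, less where a joint would pass 70% of its speed; a pose out of reach is approached as far as the arm can. A call with a gripper value outside its range is refused whole. The fingers move at their own pace and stop on an object; FORCE is the grip in N (left out, the last holds). Time passes only in rows, so rows that do not move let the fingers close. It gives the time, the measured TCP pose, the force, the opening and the grip force at its end, in the units of the state.
- sense(): the state, without advancing time (a new reading comes with each control period).
- grab_frame(name): name is "scene" or "side" or "wrist"; returns the picture (420x560x3 uint8, red, green, blue); there is no depth.
- get_calibration(name): a dict with "K" (3x3 intrinsics, pixels), "R" (3x3) and "t" (3): a world point X has camera coordinates R X + t. Camera axes: x right, y down, z forward; pixel columns grow to the right and rows downward; lengths in mm; the calibration is good to about 2 mm. A picture is of the moment at which its call begins: read the wrist's pose just before it. get_calibration takes no time and is no camera call; for the wrist camera it gives the pose at the moment of the call.
- sign_off(): hands the job in; it is judged then, once.
The state is a dict: "clock": time; "qpos": joint angles; "qvel": joint speeds; "joint_efforts": joint torques, N m; "eef_pos": TCP position; "tcp_rot": TCP orientation; "contact_force": force on the tool from outside, world axes, zero at the start; "wrist_torque": the same for the moment, N m; "opening": opening from 0.0 (shut) to 1.0 (fully open); "grasp_force": force on a finger pad.
Only numpy, scipy, OpenCV 4.12 (cv2) and the standard library are available. Lean on these libraries where they do the work, as an engineer would, in place of code of your own. Each camera call takes 0.05 s, during which the arm holds its last target. There are 200 camera calls.

TASK

Pick up the white lidded pot and, still holding it, press it upright onto the middle of the shaker's round sprung pad until the pad is fully down, and keep it down for about a second so that the shaker starts. Then let go, leaving the pot standing upright in the middle of the pad, with the pad risen again. Leave the yellow tin where it stands.

Things in the scene. Friction and masses are not known exactly. Their poses are not given: they have to be found in the camera images.
- pot: White round plastic pot with a slightly wider white lid fixed on it, standing upright on the bench; 47 mm across at the lid, 50 mm tall, about 0.1 kg, solid and firm to grip. Origin at the centre of its underside, z up along its axis. Holding it by its upper half keeps fingertips off the pad.
- shaker: Touch-start shaker fixed to the bench: low grey housing, 130 mm deep by 110 mm wide, top 41 mm above the bench, with a round black pad with a blue band standing above it. Its place and yaw vary. Origin at the bench surface directly below the pad's centre, z up, -x towards its front; the housing reaches from -60 to +70 mm in x and 55 mm either side in y. The pad is a flat disc 72 mm across; its top is 66 mm above the origin when up and 54 mm when fully down.
- pad (a joint): Downward travel of the shaker's pad in m: 0 up, 0.012 fully down at its stop. It is sprung: it starts to move at about 2.5 N and needs about 10 N to be fully down; let go, it rises again and carries the pot with almost no sinking.
- tin: Yellow round tin with a white lid, 58 mm across and 58 mm tall, 0.2 kg, standing on the bench near the pot; not to be used. Origin at the centre of its underside, z up. A plain blue tub, 35 mm square and 55 mm tall, also stands near; pot, tin and tub swap places from run to run, their axes at least 80 mm apart.
Mind the look-alikes: they are no part of the job. Leave any green, orange or pink look-alike of the pot alone.

How it is judged:
By the outcome, as a careful person would: the job done as asked, in the order asked, and still so for the second after the job is handed in, with the robot touching nothing.
It also fails if it takes over 42 s, if anything falls off the work surface, if the arm or the gripper's body presses on something with over 40 N, if the wrist force passes 120 N, or if a joint passes its speed limit or range.

## Working session

There is one attempt and no reset: what is moved stays moved. The work goes in short steps, Python scripts to look and compute and a shell command to move; the robot and the scene stay as the last step left them, time stands still between calls to the robot, and variables do not carry over. Pictures are saved under pics/ and viewed, at most 10 in all, crops included, and the job is handed in when it is done.

```bash
mkdir -p pics
python3 - <<'E'
from rig import *
import cv2
s=sense();print(s)
for n in("scene","side"):
    im=grab_frame(n);cv2.imwrite(f"pics/{n}0.png",im[:,:,::-1]);c=get_calibration(n);print(n,c)
E
python3 -c "import rig;print([n for n in dir(rig) if n[0]!='_'])"
```

```text
{'clock': 0.0, 'qpos': array([-2.39033821e-03,  3.53664045e-01,  1.63409715e+00,  2.05119942e-05,
        1.15520513e+00, -2.37749830e-03]), 'qvel': array([ 8.26719397e-04,  5.04414062e-04,  9.67567358e-04, -3.62903314e-05,
        2.00424695e-04,  8.46862987e-04]), 'joint_efforts': array([-2.03471049e-03, -6.05236173e+01, -3.42063046e+01, -2.62302356e-04,
        9.48130677e-03,  3.61521288e-06]), 'eef_pos': array([6.24543114e+02, 1.35632875e-02, 2.30567576e+02]), 'tcp_rot': array([-3.14021902e+00, -2.20204352e-05,  1.57077518e+00]), 'contact_force': array([ 0.00967365, -0.57150887, -0.7200416 ]), 'wrist_torque': array([ 0.00978692, -0.00265152,  0.00876927]), 'grasp_force': 0.0, 'opening': 0.9973427672575433}
scene {'K': array([[386.9717439 ,   0.        , 284.7491942 ],
       [  0.        , 386.9717439 , 202.74908381],
       [  0.        ,   0.        ,   1.        ]]), 'R': array([[ 6.50879795e-01,  7.59180503e-01, -6.76260372e-04],
       [ 6.08903761e-01, -5.22572348e-01, -5.96786688e-01],
       [-4.53422213e-01,  3.88024620e-01, -8.02399646e-01]]), 't': array([-205.38730074, -398.34001735, 1236.08002163])}
side {'K': array([[456.9132323 ,   0.        , 276.5481407 ],
       [  0.        , 456.9132323 , 213.01491807],
       [  0.        ,   0.        ,   1.        ]]), 'R': array([[ 0.93369202, -0.3580564 ,  0.00385034],
       [-0.16335907, -0.43550549, -0.88523939],
       [ 0.31864248,  0.82591197, -0.46511976]]), 't': array([-611.29491891,   72.03286402,  862.83121273])}
['MotionError', 'get_calibration', 'grab_frame', 'grip_depth', 'sense', 'sign_off']
```

View pics/scene0.png

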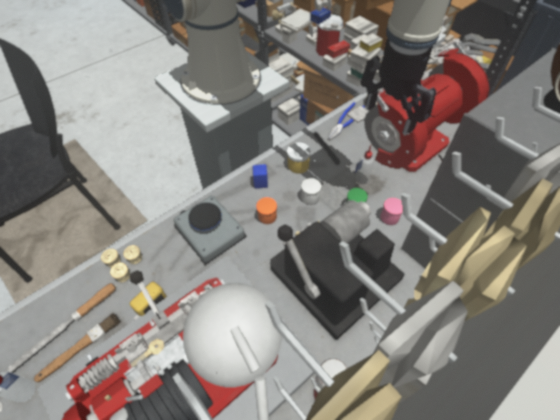

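View pics/side0.png

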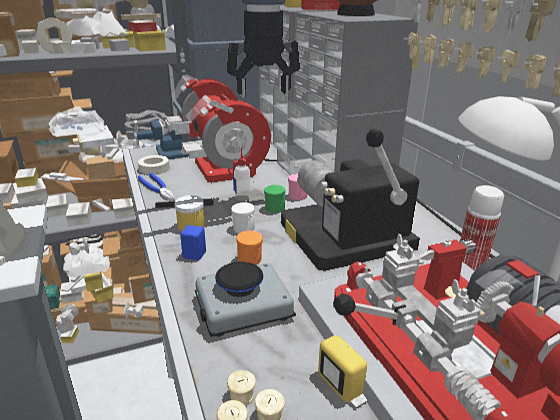

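The scene view shows the white pot at about (312,190), the tin at (298,158), the tub at (260,176), the orange look-alike at (266,210) and the pad at (206,217). In the side view the pot is at (243,217), the tin at (190,213) and the pad top at (240,275).

```bash
cat > h.py <<'E'
from rig import *
import numpy as np, cv2
from scipy.optimize import least_squares
def proj(c,P):
    q=np.asarray(P,float)@c["R"].T+c["t"]; p=q@c["K"].T; return p[:,:2]/p[:,2:]
def plane(c,uv,z):
    d=c["R"].T@np.linalg.inv(c["K"])@[uv[0],uv[1],1]; o=-c["R"].T@c["t"]; return o+d*(z-o[2])/d[2]
def cyl(x,y,r,z0,z1):
    a=np.linspace(0,2*np.pi,48); return np.vstack([np.c_[x+r*np.cos(a),y+r*np.sin(a),0*a+z] for z in(z0,z1)])
def hull_c(c,P):
    h=cv2.convexHull(proj(c,P).astype(np.float32)); m=cv2.moments(h); return np.array([m["m10"]/m["m00"],m["m01"]/m["m00"]]),m["m00"]
def blob(m,seed):
    n,l,s,ce=cv2.connectedComponentsWithStats(m.astype(np.uint8),connectivity=4); k=l[seed[1],seed[0]]
    return ce[k],s[k],l==k
E
python3 - <<'E'
from h import *
S=dict(scene=dict(pot=(312,188),pad=(206,215)),side=dict(pot=(243,213),pad=(240,275)))
obs={}; tiles=[]
for n in S:
    im=cv2.imread(f"pics/{n}0.png"); c=get_calibration(n); hsv=cv2.cvtColor(im,cv2.COLOR_BGR2HSV).astype(int)
    for o,sd in S[n].items():
        print(n,o,hsv[sd[1],sd[0]])
        m=((hsv[...,2]>150)&(hsv[...,1]<30)) if o=="pot" else (hsv[...,2]<60)
        ce,st,mm=blob(m,sd)
        print(ce.round(1),st,plane(c,ce,25 if o=="pot" else 66).round(1)); obs[n,o]=(ce,st)
        x,y=sd; t=im[y-32:y+32,x-42:x+43].copy(); 
        t=cv2.resize(t,(400,300),interpolation=cv2.INTER_NEAREST)
        M=cv2.resize(mm[y-32:y+32,x-42:x+43].astype(np.uint8),(400,300),interpolation=cv2.INTER_NEAREST)
        cv2.drawContours(t,cv2.findContours(M,0,1)[0],-1,(0,0,255),1); tiles.append(t)
cv2.imwrite("pics/crop.png",np.vstack([np.hstack(tiles[:2]),np.hstack(tiles[2:])]))
E
```

```text
scene pot [ 38   4 236]
[160.9 230.1] [    0     0   396   420 69123] [ 402.6 -438.5   25. ]
scene pad [75  8 66]
[274.7 214.6] [     0      0    560    420 221953] [ 558.1 -236.7   66. ]
side pot [  0   1 210]
[269.6 325.6] [  154   202   270   218 22462] [ 478.7 -431.3   25. ]
side pad [130  14  54]
[240.5 275. ] [240 275   2   1   2] [ 460.4 -355.    66. ]
```

View pics/crop.png

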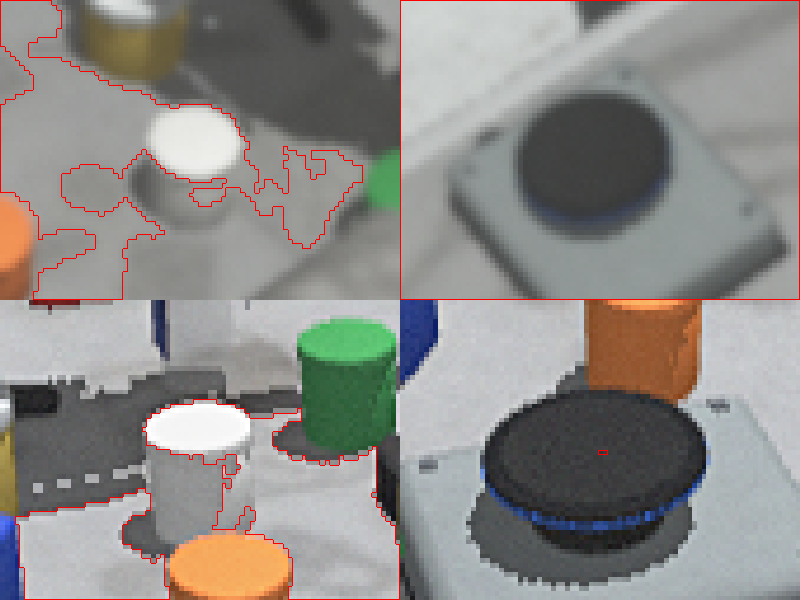

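The crops show clean lid and pad ellipses, but the thresholds leaked into the bench. I'll tighten them and locate the neighbours as well.

Run:
```python
from h import *
print("grip_depth",grip_depth)
C={n:get_calibration(n) for n in("scene","side")}
def ell(n,sd,f):
    im=cv2.imread(f"pics/{n}0.png"); hsv=cv2.cvtColor(im,cv2.COLOR_BGR2HSV).astype(int)
    w=np.zeros(im.shape[:2],bool); x,y=sd; w[y-26:y+26,x-30:x+30]=1
    ce,st,_=blob(f(hsv)&w,sd); return ce,st
def tri(a,b):
    def f(X): return np.r_[proj(C["scene"],[X])[0]-a,proj(C["side"],[X])[0]-b]
    r=least_squares(f,[450,-100,50]); return r.x.round(1),r.fun.round(1)
for o,a,b,f,z in [("pot",(312,186),(243,208),lambda h:(h[...,2]>T)&(h[...,1]<30),50),("pad",(206,215),(238,274),lambda h:(h[...,2]<95)&((h[...,1]<70)),66)]:
    T=205; ca,sa=ell("scene",a,f); T=225; cb,sb=ell("side",b,f)
    print(o,ca,sa,cb,sb,tri(ca,cb),[plane(C[n],p,z).round(1) for n,p in(("scene",ca),("side",cb))])
    for n,R in(("scene",0),("side",0)):
        p=plane(C[n],(ca if n=="scene" else cb),z); q=proj(C[n],cyl(p[0],p[1],23.5 if o=="pot" else 36,z,z)); print("  predicted",n,np.ptp(q,axis=0).round(1))
for o,a,b in[("tin",(298,151),(190,203)),("tub",(260,170),(193,231)),("orange",(266,204),(249,237)),("green",(357,194),(275,191))]: print(o,tri(a,b))
# shaker corners on housing (side view), z=41
for uv in [(197,281),(288,276),(295,315),(206,325)]: print(plane(C["side"],uv,41).round())
```

```text
grip_depth 18.700000000000003
pot [310.82296651 185.58373206] [302 179  19  14 209] [242.44385027 207.51336898] [232 203  22  10 187] (array([ 538.9, -110.7,   48.4]), array([ 0. , -0.4,  0.2,  0.2])) [array([ 540.6, -112.4,   50. ]), array([ 537.9, -112.6,   50. ])]
  predicted scene [20.1 15.6]
  predicted side [23.4 10.6]
pad [204.5065445  217.29188482] [189 203  32  30 764] [238.56666667 275.21238095] [ 215  257   48   33 1050] (array([ 459.3, -352.5,   62.9]), array([ 0.1, -1.6,  0.9,  0.7])) [array([ 464.9, -355.9,   66. ]), array([ 457.5, -354.5,   66. ])]
  predicted scene [33.7 27.6]
  predicted side [48.1 28.2]
tin (array([441.7, -64.5,  54.9]), array([ 0. ,  0.3, -0.2, -0.2]))
tub (array([ 425.4, -172.9,   50.9]), array([-0. , -0.1,  0. ,  0. ]))
orange (array([ 514.5, -226.4,   49.8]), array([-0. ,  0.3, -0.2, -0.2]))
green (array([629.6, -49.3,  46.3]), array([-0. ,  1.5, -1. , -0.9]))
[ 402. -312.   41.]
[ 540. -350.   41.]
[ 513. -440.   41.]
[ 392. -416.   41.]
```

```bash
python3 - <<'E'
from h import *
C={n:get_calibration(n) for n in("scene","side")}
for n,uv in [("side",(283,215)),("scene",(273,268)),("scene",(346,206)),("side",(303,180))]:
    print(n,uv,[plane(C[n],uv,z).round() for z in(0,20,80)])
E
python3 -m creep '[{"x":-37,"y":-29},{"x":-38,"y":-28},{"x":-37,"y":-29},{},{}]' 30
```

```text
side (283, 215) [array([638., -84.,   0.]), array([ 624., -119.,   20.]), array([ 581., -223.,   80.])]
scene (273, 268) [array([ 627., -301.,    0.]), array([ 636., -307.,   20.]), array([ 660., -325.,   80.])]
scene (346, 206) [array([614., -61.,   0.]), array([623., -74.,  20.]), array([ 649., -111.,   80.])]
side (303, 180) [array([756.,  75.,   0.]), array([737.,  34.,  20.]), array([679., -92.,  80.])]schema error: expected keys x, y, z, rx, ry, rz, hand
```

```bash
python3 -m creep '[{"x":-37,"y":-29,"z":0,"rx":0,"ry":0,"rz":0,"hand":85},{"x":-38,"y":-28,"z":0,"rx":0,"ry":0,"rz":0,"hand":85},{"x":-37,"y":-29,"z":0,"rx":0,"ry":0,"rz":0,"hand":85},{"x":0,"y":0,"z":0,"rx":0,"ry":0,"rz":0,"hand":85},{"x":0,"y":0,"z":0,"rx":0,"ry":0,"rz":0,"hand":85}]' 30
python3 - <<'E'
from h import *
s=sense();c=get_calibration("wrist");im=grab_frame("wrist");cv2.imwrite("pics/w1.png",im[:,:,::-1]);np.savez("w1.npz",**c)
print(s["eef_pos"],(-c["R"].T@c["t"]).round(),c["K"][0,0])
E
```

```text
clock: 0.72
eef_pos: [539.3, -111.9, 231.3]
tcp_rot: [3.141, -0.0, 1.57]
contact_force: [-0.5, 0.4, 0.1]
opening: 0.996
grasp_force: 0.0
[ 539.29341168 -111.92010627  231.31554983] [538. -41. 373.] 340.3145334919002
```

View pics/w1.png

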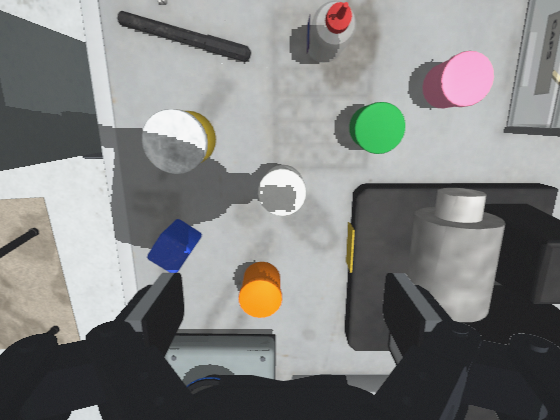

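The wrist view shows the pot lid at about (282,191), well clear of the tin (175,140), the green (377,127) and orange (260,290) pots, and the machine base edge at column 350.

Run:
```python
from h import *
c=dict(np.load("w1.npz")); im=cv2.imread("pics/w1.png")
g=cv2.GaussianBlur(cv2.cvtColor(im,cv2.COLOR_BGR2GRAY),(5,5),1)[155:225,245:320]
ci=cv2.HoughCircles(g,cv2.HOUGH_GRADIENT,1.0,40,param1=120,param2=12,minRadius=18,maxRadius=30)
print(ci)
x,y,r=ci[0,0]; uv=(x+245,y+155); p=plane(c,uv,50); print(uv,p, "r mm",r*(-(p@c["R"].T+c["t"])[2])/-340)
print("machine edge",plane(c,(350,200),20),"tin",plane(c,(173,141),58),"green",plane(c,(377,127),50))
```

```text
[[[36.5 36.5 22.9]]]
(np.float32(281.5), np.float32(191.5)) [ 536.88734529 -109.73676265   50.        ] r mm 22.1551444174624
machine edge [ 609.61009006 -125.39348203   20.        ] tin [438.88273583 -61.39655022  58.        ] green [624.5793391 -49.4824638  50.       ]
```

```bash
python3 -m creep '[{"x":1,"y":-1,"z":40,"rx":0,"ry":0,"rz":0,"hand":70},{"x":0,"y":0,"z":50,"rx":0,"ry":0,"rz":0,"hand":70},{"x":0,"y":0,"z":50,"rx":0,"ry":0,"rz":0,"hand":70},{"x":0,"y":0,"z":35,"rx":0,"ry":0,"rz":0,"hand":70},{"x":0,"y":0,"z":20,"rx":0,"ry":0,"rz":0,"hand":70},{"x":0,"y":0,"z":14,"rx":0,"ry":0,"rz":0,"hand":70},{"x":0,"y":0,"z":6,"rx":0,"ry":0,"rz":0,"hand":70},{"x":0,"y":0,"z":0,"rx":0,"ry":0,"rz":0,"hand":70}]' 30
python3 - <<'E'
from h import *
im=grab_frame("side");cv2.imwrite("pics/s2.png",cv2.resize(im[130:290,130:340,::-1],(788,600)))
E
```

```text
clock: 1.78
eef_pos: [538.3, -110.8, 16.4]
tcp_rot: [3.141, 0.0, 1.571]
contact_force: [-0.3, -1.2, 0.4]
opening: 0.82
grasp_force: 0.0
```

View pics/s2.png

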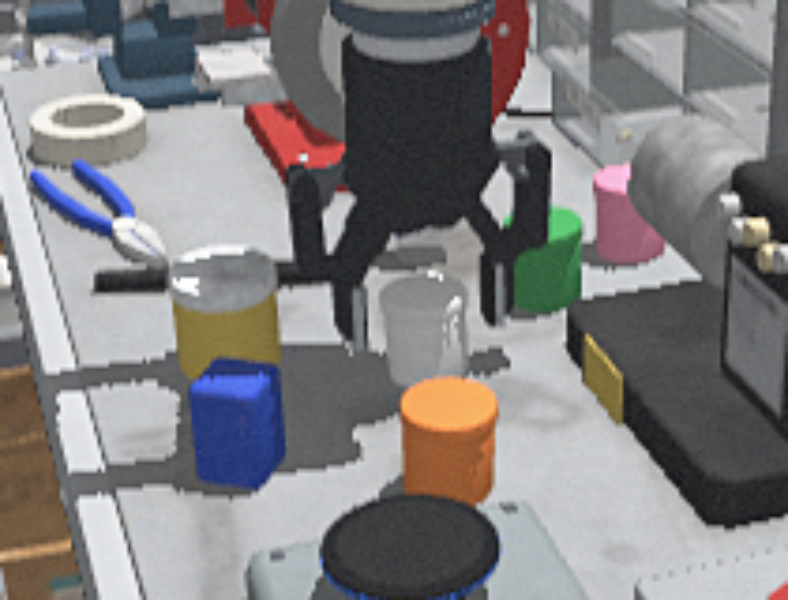

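The pot sits centred between the open fingers, with the tips at about mid-height and nothing else touched. I'll close the gripper and lift.

```bash
python3 -m creep '[{"x":0,"y":0,"z":0,"rx":0,"ry":0,"rz":0,"hand":40},{"x":0,"y":0,"z":0,"rx":0,"ry":0,"rz":0,"hand":40},{"x":0,"y":0,"z":0,"rx":0,"ry":0,"rz":0,"hand":40},{"x":0,"y":0,"z":0,"rx":0,"ry":0,"rz":0,"hand":40},{"x":0,"y":0,"z":0,"rx":0,"ry":0,"rz":0,"hand":40},{"x":0,"y":0,"z":0,"rx":0,"ry":0,"rz":0,"hand":40}]' 60
```

```text
clock: 2.58
eef_pos: [538.7, -111.2, 17.4]
tcp_rot: [3.14, 0.0, 1.571]
contact_force: [-0.9, -0.4, 5.6]
opening: 0.521
grasp_force: 60.2
```

```bash
python3 -m creep '[{"x":0,"y":0,"z":-10,"rx":0,"ry":0,"rz":0,"hand":40},{"x":0,"y":0,"z":-30,"rx":0,"ry":0,"rz":0,"hand":40},{"x":0,"y":0,"z":-45,"rx":0,"ry":0,"rz":0,"hand":40},{"x":0,"y":0,"z":-45,"rx":0,"ry":0,"rz":0,"hand":40},{"x":0,"y":0,"z":-40,"rx":0,"ry":0,"rz":0,"hand":40},{"x":-20,"y":-6,"z":-10,"rx":0,"ry":0,"rz":0,"hand":40},{"x":-36,"y":-9,"z":0,"rx":0,"ry":0,"rz":0,"hand":40},{"x":-36,"y":-9,"z":0,"rx":0,"ry":0,"rz":0,"hand":40},{"x":-36,"y":-9,"z":0,"rx":0,"ry":0,"rz":0,"hand":40},{"x":-36,"y":-9,"z":0,"rx":0,"ry":0,"rz":0,"hand":40},{"x":-36,"y":-9,"z":0,"rx":0,"ry":0,"rz":0,"hand":40},{"x":-36,"y":-9,"z":0,"rx":0,"ry":0,"rz":0,"hand":40},{"x":-36,"y":-9,"z":0,"rx":0,"ry":0,"rz":0,"hand":40},{"x":-25,"y":-6,"z":0,"rx":0,"ry":0,"rz":0,"hand":40},{"x":-12,"y":-3,"z":0,"rx":0,"ry":0,"rz":0,"hand":40},{"x":0,"y":0,"z":0,"rx":0,"ry":0,"rz":0,"hand":40},{"x":0,"y":0,"z":0,"rx":0,"ry":0,"rz":0,"hand":40}]'
python3 - <<'E'
from h import *
s=sense();c=get_calibration("wrist");im=grab_frame("wrist");cv2.imwrite("pics/w3.png",im[:,:,::-1]);np.savez("w3.npz",**c)
print(s["eef_pos"])
E
```

```text
clock: 4.7
eef_pos: [460.2, -419.0, 196.3]
tcp_rot: [-3.141, -0.001, 1.571]
contact_force: [0.3, 0.4, -1.3]
opening: 0.52
grasp_force: 61.2
[ 460.23380721 -418.99508164  196.25193784]
```

View pics/w3.png

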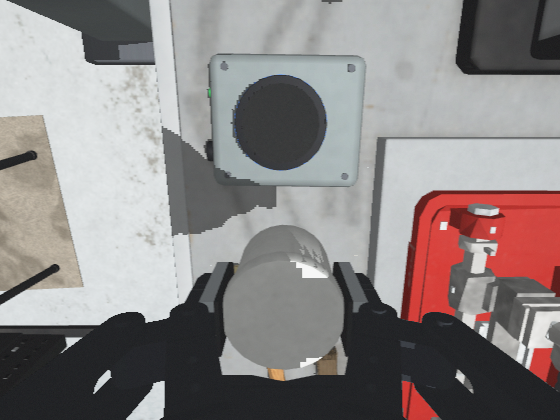

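The pot is held upright and in the grip, lid at about (284,305), and the pad disc is centred near (280,122). I'll fit both circles.

Run:
```python
from h import *
c=dict(np.load("w3.npz")); im=cv2.imread("pics/w3.png")
print("tool",196.25)
hsv=cv2.cvtColor(im,cv2.COLOR_BGR2HSV).astype(int)
w=np.zeros(im.shape[:2],bool); w[65:180,222:340]=1
_,st,m=blob((hsv[...,2]<90)&w,(280,122)); print(st)
cn=max(cv2.findContours(m.astype(np.uint8),0,1)[0],key=cv2.contourArea)
(u,v),r=cv2.minEnclosingCircle(cn); e=cv2.fitEllipse(cn); print((u,v),r,e)
p=plane(c,e[0],66); print("pad",p, "expected r px",36*340.3/(p@c["R"].T+c["t"])[2])
p2=proj(c,cyl(p[0],p[1],36,62,66)); print(p2.min(0),p2.max(0))
g=cv2.GaussianBlur(cv2.cvtColor(im,cv2.COLOR_BGR2GRAY),(5,5),1)
# pot: lid circle extents along row / contour
for row in (290,300,310): 
    print(row, [int(x) for x in np.where(np.abs(np.diff(g[row,200:370].astype(int)))>12)[0]+200])
q=proj(c,cyl(460.2,-419,23.5,229,229)); print("lid pred",q.min(0),q.max(0)); q=proj(c,cyl(460.2,-419,22,179,179)); print("bottom pred",q.min(0),q.max(0))
for uv in[(214,60),(362,60),(357,184),(217,184)]: print("corner",plane(c,uv,41).round())
```

```text
tool 196.25
[ 231   75   95   95 6890]
(278.9577941894531, 122.0950698852539) 47.95799255371094 ((279.3900146484375, 122.04296875), (91.9099349975586, 93.9284439086914), 176.88668823242188)
pad [ 456.38898718 -351.44703661   66.        ] expected r px 46.81962089917266
[232.54944718  71.54453475] [326.21496952 168.80867415]
290 [202, 203, 204, 216, 217, 218, 223, 224, 225, 226, 339, 340, 341, 347, 348, 349, 361, 362, 363]
300 [213, 214, 221, 222, 223, 341, 342, 343, 344, 351, 352, 353, 366, 367]
310 [207, 208, 209, 212, 213, 214, 221, 222, 223, 342, 343, 344, 351, 352, 353, 357, 358]
lid pred [220.83577655 260.45907589] [349.92911568 373.65816987]
bottom pred [241.27951134 221.95374769] [328.34416633 302.26107638]
corner [ 404. -304.   41.]
corner [ 522. -304.   41.]
corner [ 525. -404.   41.]
corner [ 401. -404.   41.]
```

Pad estimates agree to about 2 mm: triangulated (459,-352.5), wrist (456.4,-351.4), housing corners near (458,-354). I'll aim for (458,-352), which is tool x +67, y -2, and stop just above the pad.

```bash
python3 -m creep '[{"x":15,"y":-1,"z":0,"rx":0,"ry":0,"rz":0,"hand":40},{"x":25,"y":-1,"z":0,"rx":0,"ry":0,"rz":0,"hand":40},{"x":18,"y":0,"z":15,"rx":0,"ry":0,"rz":0,"hand":40},{"x":9,"y":0,"z":30,"rx":0,"ry":0,"rz":0,"hand":40},{"x":0,"y":0,"z":30,"rx":0,"ry":0,"rz":0,"hand":40},{"x":0,"y":0,"z":18,"rx":0,"ry":0,"rz":0,"hand":40},{"x":0,"y":0,"z":10,"rx":0,"ry":0,"rz":0,"hand":40},{"x":0,"y":0,"z":0,"rx":0,"ry":0,"rz":0,"hand":40},{"x":0,"y":0,"z":0,"rx":0,"ry":0,"rz":0,"hand":40}]'
python3 - <<'E'
from h import *
a=grab_frame("side");b=grab_frame("scene");print(sense()["contact_force"])
A=cv2.resize(a[200:340,180:310],(400,431));B=cv2.resize(b[170:270,160:253],(400,431))
cv2.imwrite("pics/s4.png",np.hstack([A,B])[:,:,::-1])
for n in("side","scene"):
    c=get_calibration(n); print(n,proj(c,cyl(458,-352,22,72,72)).min(0),proj(c,cyl(458,-352,22,72,72)).max(0))
E
```

```text
clock: 5.88
eef_pos: [458.5, -353.4, 94.1]
tcp_rot: [3.141, 0.001, 1.571]
contact_force: [0.2, -0.4, -1.1]
opening: 0.518
grasp_force: 61.2
[ 0.33208474  0.36111964 -0.90632118]
side [223.53436552 262.69039607] [252.94883467 279.64323504]
scene [193.45088611 204.51585297] [214.01797056 221.20488809]
```

View pics/s4.png

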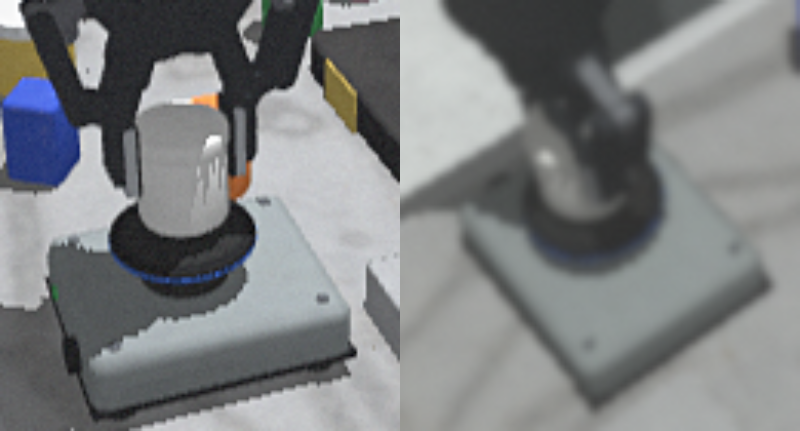

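The pot hovers about 11 mm above the pad, centred to within 2–3 mm in both views. Now I'll press gently.

```bash
python3 -m creep '[{"x":0,"y":0,"z":5,"rx":0,"ry":0,"rz":0,"hand":40},{"x":0,"y":0,"z":5,"rx":0,"ry":0,"rz":0,"hand":40},{"x":0,"y":0,"z":3,"rx":0,"ry":0,"rz":0,"hand":40},{"x":0,"y":0,"z":3,"rx":0,"ry":0,"rz":0,"hand":40},{"x":0,"y":0,"z":0,"rx":0,"ry":0,"rz":0,"hand":40}]'; python3 -m creep '[{"x":0,"y":0,"z":3,"rx":0,"ry":0,"rz":0,"hand":40},{"x":0,"y":0,"z":3,"rx":0,"ry":0,"rz":0,"hand":40},{"x":0,"y":0,"z":0,"rx":0,"ry":0,"rz":0,"hand":40}]'
```

```text
clock: 6.6
eef_pos: [458.1, -353.2, 77.4]
tcp_rot: [3.141, 0.0, 1.571]
contact_force: [-1.0, 0.1, 5.0]
opening: 0.519
grasp_force: 61.8
clock: 6.98
eef_pos: [458.1, -353.2, 71.7]
tcp_rot: [3.141, 0.0, 1.571]
contact_force: [-1.8, 0.3, 9.5]
opening: 0.517
grasp_force: 62.1
```

```bash
python3 -m creep '[{"x":0,"y":0,"z":1,"rx":0,"ry":0,"rz":0,"hand":40},{"x":0,"y":0,"z":1,"rx":0,"ry":0,"rz":0,"hand":40},{"x":0,"y":0,"z":0,"rx":0,"ry":0,"rz":0,"hand":40}]'
```

```text
clock: 7.35
eef_pos: [458.2, -353.3, 71.1]
tcp_rot: [3.141, 0.001, 1.571]
contact_force: [-6.4, 2.2, 23.0]
opening: 0.521
grasp_force: 63.3
```

The force jumped to 23 N with z stopped at 71 mm, so the pad is at its stop. I'll hold for about a second, then rise with the pad.

```bash
python3 -m creep '[{"x":0,"y":0,"z":0,"rx":0,"ry":0,"rz":0,"hand":40},{"x":0,"y":0,"z":0,"rx":0,"ry":0,"rz":0,"hand":40},{"x":0,"y":0,"z":0,"rx":0,"ry":0,"rz":0,"hand":40},{"x":0,"y":0,"z":0,"rx":0,"ry":0,"rz":0,"hand":40},{"x":0,"y":0,"z":0,"rx":0,"ry":0,"rz":0,"hand":40},{"x":0,"y":0,"z":0,"rx":0,"ry":0,"rz":0,"hand":40},{"x":0,"y":0,"z":0,"rx":0,"ry":0,"rz":0,"hand":40},{"x":0,"y":0,"z":0,"rx":0,"ry":0,"rz":0,"hand":40}]'
python3 - <<'E'
from h import *
c=get_calibration("side");im=grab_frame("side");cv2.imwrite("pics/s5.png",cv2.resize(im[200:340,180:310],(557,600))[:,:,::-1]);print(sense()["contact_force"])
E
python3 -m creep '[{"x":0,"y":0,"z":-2,"rx":0,"ry":0,"rz":0,"hand":40},{"x":0,"y":0,"z":-3,"rx":0,"ry":0,"rz":0,"hand":40},{"x":0,"y":0,"z":-3,"rx":0,"ry":0,"rz":0,"hand":40},{"x":0,"y":0,"z":-2,"rx":0,"ry":0,"rz":0,"hand":40},{"x":0,"y":0,"z":-2,"rx":0,"ry":0,"rz":0,"hand":40},{"x":0,"y":0,"z":0,"rx":0,"ry":0,"rz":0,"hand":40},{"x":0,"y":0,"z":0,"rx":0,"ry":0,"rz":0,"hand":40}]'
```

```text
clock: 8.35
eef_pos: [458.2, -353.4, 71.1]
tcp_rot: [3.141, 0.001, 1.571]
contact_force: [-5.1, 3.1, 22.2]
opening: 0.518
grasp_force: 63.3
[-5.59011307  2.97765714 23.32441953]
clock: 9.28
eef_pos: [458.1, -353.1, 81.2]
tcp_rot: [3.141, 0.0, 1.571]
contact_force: [-0.3, -0.9, 3.4]
opening: 0.52
grasp_force: 61.6
```

View pics/s5.png

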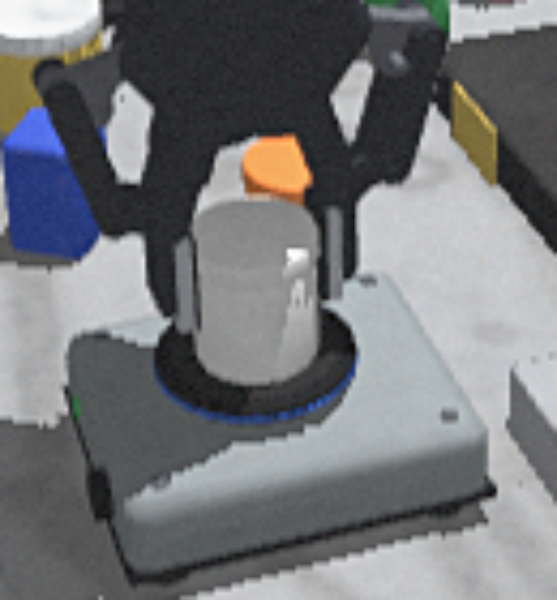

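The pad is pressed flush with the pot upright in its middle, and a green lamp shows on the shaker's front-left edge. I'll ease up the last 2 mm, then release.

```bash
python3 -m creep '[{"x":0,"y":0,"z":-1,"rx":0,"ry":0,"rz":0,"hand":40},{"x":0,"y":0,"z":-1,"rx":0,"ry":0,"rz":0,"hand":40},{"x":0,"y":0,"z":0,"rx":0,"ry":0,"rz":0,"hand":40},{"x":0,"y":0,"z":0,"rx":0,"ry":0,"rz":0,"hand":40}]'
```

```text
clock: 9.78
eef_pos: [458.0, -353.0, 83.3]
tcp_rot: [3.141, 0.0, 1.571]
contact_force: [-0.5, -1.6, 2.2]
opening: 0.523
grasp_force: 61.5
```

```bash
python3 -m creep '[{"x":0,"y":0,"z":0,"rx":0,"ry":0,"rz":0,"hand":40},{"x":0,"y":0,"z":0,"rx":0,"ry":0,"rz":0,"hand":48},{"x":0,"y":0,"z":0,"rx":0,"ry":0,"rz":0,"hand":56},{"x":0,"y":0,"z":0,"rx":0,"ry":0,"rz":0,"hand":66},{"x":0,"y":0,"z":0,"rx":0,"ry":0,"rz":0,"hand":76},{"x":0,"y":0,"z":0,"rx":0,"ry":0,"rz":0,"hand":80},{"x":0,"y":0,"z":0,"rx":0,"ry":0,"rz":0,"hand":80},{"x":0,"y":0,"z":0,"rx":0,"ry":0,"rz":0,"hand":80}]' 20
python3 -m creep '[{"x":0,"y":0,"z":-5,"rx":0,"ry":0,"rz":0,"hand":80},{"x":0,"y":0,"z":-15,"rx":0,"ry":0,"rz":0,"hand":80},{"x":0,"y":0,"z":-30,"rx":0,"ry":0,"rz":0,"hand":80},{"x":0,"y":0,"z":-40,"rx":0,"ry":0,"rz":0,"hand":80},{"x":0,"y":0,"z":-35,"rx":0,"ry":0,"rz":0,"hand":80},{"x":0,"y":0,"z":0,"rx":0,"ry":0,"rz":0,"hand":80},{"x":0,"y":0,"z":0,"rx":0,"ry":0,"rz":0,"hand":80},{"x":0,"y":0,"z":0,"rx":0,"ry":0,"rz":0,"hand":80}]'
python3 - <<'E'
from h import *
a=grab_frame("side");b=grab_frame("scene");print(sense()["contact_force"])
A=cv2.resize(a[130:340,130:310],(400,467));B=cv2.resize(b[130:270,160:280],(400,467))
cv2.imwrite("pics/s6.png",np.hstack([A,B])[:,:,::-1])
E
```

```text
clock: 10.78
eef_pos: [458.0, -353.0, 83.3]
tcp_rot: [-3.142, -0.0, 1.571]
contact_force: [-0.2, 0.0, -0.5]
opening: 0.935
grasp_force: 0.0
clock: 11.78
eef_pos: [457.4, -352.6, 207.4]
tcp_rot: [-3.14, -0.001, 1.571]
contact_force: [-0.1, -0.6, 1.2]
opening: 0.937
grasp_force: 0.0
[-0.15893326  0.74187095  0.25058145]
```

View pics/s6.png

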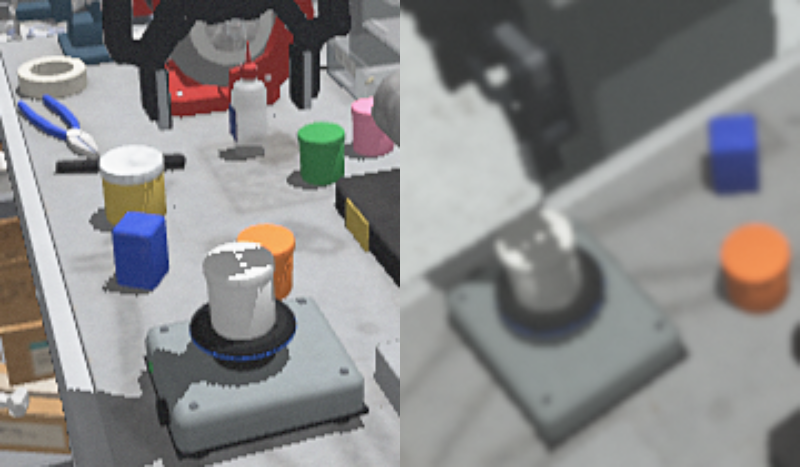

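The pot stands upright in the middle of the raised pad with the gripper clear above it. The tin, the tub and the orange, green and pink pots have not moved.

```bash
python3 -c "from rig import *; print(sign_off())"
```

```text
the job is handed in; nothing more can be done
None
```

Job handed in at about 12 s: the pot was pressed onto the pad until it was fully down and held for about a second, and it now stands upright in the middle of the risen pad, with the tin and look-alikes untouched.

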